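# Index the paint turntable to sky blue and lock it

### The job

Turn the paint turntable by pushing its notched wooden rim with a fingertip until the sky-blue bottle stands at the front, over the lock bolt, then push the bolt's red tab fully home so that its nose sits in the notch and the turntable is locked there. Do not touch, grasp or lift the bottles and spools: they must stay standing in their wells, and the other things on the desk are to be left where they are.

Things in the scene. Friction and masses are not known exactly. Their poses are not given: they have to be found in the camera images.
- stand: fixed stand of the turntable. Origin on the desk on the turning axis, z up; its -x axis points to the FRONT (roughly to the robot), the line along which the lock bolt slides. Dark base plate, radius 96, 8 high; a tongue 76 wide, 8 high runs forward to 203 from the axis with two grey rails for the bolt (tops 35 above the desk, 142 to 186 from the axis, 49 apart inside)
- turntable_hub (a point): centre of the top of the pale wooden disc (radius 120, from 14 to 30 mm above the desk); its axes turn with the disc. On it stand six white round wells (inner diameter 42, walls 22 high), centres 54 mm from the axis, at 0, 60, 120.. degrees from the point's x axis. Nothing lies under the rim outside radius 96 but the front tongue
- turntable (a joint): turns the disc without limit, positive counter-clockwise from above; 0 is wherever it starts; light friction (0.06 N m, plus 0.1 per rad/s), it stops where it is left. The rim has one notch on the radial line of each well: 48 wide at the rim, straight tapered flanks, flat bottom 28 wide at 101 mm from the axis. A fingertip in a notch pushes the rim round
- lock (a joint): slide of the lock bolt, m: 0 drawn back, 0.035 home at its stop; starts at 0 to 0.005; pushed in by its red tab (about 2 N), stays where it is left. Its tapered nose (tip 16 wide, 138 mm from the axis at 0, 11 to 29 above the desk) enters only a notch within about 7 degrees of the front and centres it; else it stops on the rim near 0.018. Home, it locks the disc
- lock_tab (a point): middle of the outer (front) face of the bolt's upright red push tab, 48 mm above the desk; the face is 38 wide, reaches from 29 to 62 mm above the desk, and is 190 mm from the turning axis at joint value 0, 155 mm when home; axes parallel to the stand's (push along +x)
- paint_sky: sky-blue paint bottle with a white cap, 34 diameter, 100 tall, standing loose in a well of the turntable (up to 4 mm of play); origin at the centre of its foot
- paint_orange: orange paint bottle with an orange cap, 38 diameter, 75 tall, standing loose in a neighbouring well; origin at the centre of its foot
- spool_0: red thread spool, 28 diameter, 38 tall, standing in another well; its origin is at its foot, 8 mm off its axis (46 mm from the turntable's axis)
- spool_1: blue thread spool, 28 diameter, 38 tall, standing in another well; its origin is at its foot, 8 mm off its axis (46 mm from the turntable's axis)
- spool_2: yellow thread spool, 28 diameter, 38 tall, standing in another well; its origin is at its foot, 8 mm off its axis (46 mm from the turntable's axis)
- scissors: pair of scissors with blue handles, 87x199x9, lying flat; bystander, sizes in mm, origin at its underside
- tape_measure: round red tape measure, 52x80x18, lying flat; bystander, sizes in mm, origin at its underside
- marker: white marker pen with a blue cap, 135 long, lying flat; bystander, sizes in mm, origin at its underside
- glue_stick: yellow glue stick, 23 diameter, 89 tall, standing; bystander, sizes in mm, origin at its underside
- stamp: wooden hand stamp with a turned handle, 34x50x57, standing; bystander, sizes in mm, origin at its underside
- coasters_a: stack of green and cream felt discs, about 100 across, 52 high; bystander, sizes in mm, origin at its underside
Not all that is in view belongs to the job. What is meant by the paint_sky is not purple, and is the smaller of those in its own colour.

How it is judged (in metres and radians):
At the end, for the whole second after the job is handed in: Sky-blue bottle at the front (within 10 mm of the stand's front line, over 46 mm from the axis), lock bolt home (joint above 0.031), turntable at rest, and all five things on it upright (within 0.15 rad) in their wells (origins within 62 mm of the axis) (x of paint_sky in the frame of stand below -0.046 m and y of paint_sky in the frame of stand between -0.01 and 0.01 m and value of joint lock above 0.031 m and velocity of joint turntable between -0.05 and 0.05 rad/s and angle between each of paint_sky, paint_orange, spool_0, spool_1, spool_2's own z axis and vertical below 0.15 rad and horizontal distance between each of paint_sky, paint_orange, spool_0, spool_1, spool_2 and stand below 0.062 m); the robot touches nothing.
It fails at once if the robot touched a bottle or spool on the turntable instead of its rim (contact force between any of the arm, the fingers and paint_sky above 0.5 N or contact force between any of the arm, the fingers and paint_orange above 0.5 N or contact force between any of the arm, the fingers and spool_0 above 0.5 N or contact force between any of the arm, the fingers and spool_1 above 0.5 N or contact force between any of the arm, the fingers and spool_2 above 0.5 N).
It fails at once if a bottle or spool was lifted out of its well or tipped over (height (world z) of any of paint_sky, paint_orange, spool_0, spool_1, spool_2 above 0.045 m or angle between any of paint_sky, paint_orange, spool_0, spool_1, spool_2's own z axis and vertical above 0.5 rad).
It fails at once if something else on the desk was moved by more than 25 mm (distance of any of scissors, tape_measure, marker, glue_stick, stamp, coasters_a from where it was at the start of the episode above 0.025 m).
It also fails if it takes over 54 s, if anything falls off the work surface, if the arm or the gripper's body presses on something with over 40 N, if the wrist force passes 120 N, or if a joint passes its speed limit or range.

### The arm

A 6-joint arm with a two-finger parallel gripper is mounted at the origin on the work surface; the furniture and walls round the work are solid. World frame = base frame: x ahead of the robot, y to its left, z up, the work surface at z = 0. Lengths are in mm, angles in degrees, forces in N, time in s.
With the tool pointing down it reaches from about 300 to 850 mm from the base axis. Payload 4.2 kg.
Tool frame: the origin (TCP) lies midway between the tips of the shut fingers; the grasp point (between the pads) lies 19 mm behind it; z points along the fingers, y is the line along which they close (so a half turn about z gives the same grasp; the last joint's range is limited). The gripper opens to 91 mm and grips with 3 to 60 N. Pads are 32 mm wide; open, the fingers measure 118 mm over their backs; the gripper's body (76 mm by 178 mm) begins 60 mm behind the grasp point.
Start: joints at [66.406, 18.312, 89.639, -0, 72.044, -1.146], TCP at [219.569, 531.444, 213.976] pointing down, gripper open.
Joint ranges: [-177.97, 177.97], [-48.28, 115.42], [12.27, 149.76], [-77.06, 257.06], [2.81, 150.46], [-146.56, 146.56]. Speed limits (degrees/s): [147.25, 147.25, 180, 180, 180, 180].

### API

Orientations are given as [roll, pitch, yaw] about the fixed x, y, z axes, in that order (R = Rz(yaw) Ry(pitch) Rx(roll)).
In Python, from workcell import env gives the robot as it stands.
- The arm moves only by the shell command python3 -m jog 'ROWS' [FORCE]. ROWS is a JSON object of lists of equal length, an entry for each row: "jaw": the finger opening in mm, from 0 to 91.2; "slide": the shift along the tool's x, y, z in units of 30 mm (1.0 is 30 mm), a list of three; "spin": the turn about the tool's z in units of 8 degrees (1.0 is 8 degrees). In form: {"jaw": [jaw, ...], "slide": [[dx, dy, dz], ...], "spin": [spin, ...]}. A call has 1 to 10 rows; each row shifts and turns the commanded pose from where the row before left it, along the tool's axes as they then stand; what a row does not reach is not made up. A row lasts 1/10 s, in which the tool goes at most 50 mm and 8.59 degrees, less where a joint would pass 70% of its speed; a pose out of reach is approached as far as the arm can. A call is refused whole if a number of a shift passes 1 or a number of a turn 1, either way. A call with a gripper value outside its range is refused whole. The fingers move at their own pace and stop on an object; FORCE is the grip in N (left out, the last holds). Time passes only in rows, so rows that do not move let the fingers close. It gives the time, the measured TCP pose, the force, the opening and the grip force at its end, in the units of the state.
- env.state(): the state, without advancing time (a new reading comes with each control period).
- env.grab_frame(name): name is "scene" or "top" or "wrist"; returns the picture (480x640x3 uint8, red, green, blue); there is no depth.
- env.camera_model(name): a dict with "fx", "fy", "cx", "cy" (pixels), "camera_from_world" (4x4, takes a point from world to camera coordinates). Camera axes: x right, y up, looking along -z (the intrinsics and any distortion apply to the point x, -y, -z); pixel columns grow to the right and rows downward; lengths in mm; the calibration is good to about 2 mm. A picture is of the moment at which its call begins: read the wrist's pose just before it. camera_model takes no time and is no camera call; for the wrist camera it gives the pose at the moment of the call.
- env.job_done(): hands the job in; it is judged then, once.
The state is a dict: "time_s": time; "qpos": joint angles; "qvel": joint speeds; "effort": joint torques, N m; "ee_pos": TCP position; "ee_rot": TCP orientation; "force": force on the tool from outside, world axes, zero at the start; "torque": the same for the moment, N m; "gripper_width": finger opening in mm; "gripper_force": force on a finger pad.
Only numpy, scipy, OpenCV 4.12 (cv2) and the standard library are available. Lean on these libraries where they do the work, as an engineer would, in place of code of your own. Each camera call takes 0.05 s, during which the arm holds its last target. There are 200 camera calls.

## Working session

There is one attempt and no reset: what is moved stays moved. The work goes in short steps, Python scripts to look and compute and a shell command to move; the robot and the scene stay as the last step left them, time stands still between calls to the robot, and variables do not carry over. Pictures are saved under pics/ and viewed, at most 10 in all, crops included, and the job is handed in when it is done.

```bash
mkdir -p pics; python3 - <<'E'
from workcell import env
import cv2
s=env.state();print(s)
for n in("scene","top"):
    f=env.grab_frame(n);cv2.imwrite(f"pics/{n}0.png",f[:,:,::-1]);m=env.camera_model(n);print(n,m)
E
```

```text
{'time_s': 0.0, 'qpos': array([ 6.64059788e+01,  1.83511908e+01,  8.97048244e+01, -4.59064793e-05,
        7.20438261e+01, -1.14553182e+00]), 'qvel': array([-0.01194704,  0.06036218, -0.06884588, -0.01032129, -0.00966618,
       -0.06048894]), 'effort': array([ 1.28860782e-03, -4.12467957e+01, -2.31975907e+01,  7.28410366e-02,
        4.57957084e-02, -1.47768669e-04]), 'ee_pos': array([219.36373607, 530.97776254, 213.13551132]), 'ee_rot': array([-1.79900178e+02, -1.95238521e-03,  1.57551523e+02]), 'force': array([-0.01604219, -0.10958296,  0.53245433]), 'torque': array([-0.02303418,  0.02000386,  0.04492916]), 'gripper_force': 0.0, 'gripper_width': 91.31408535701385}
scene {'fx': 610.6678936180335, 'fy': 610.6678936180335, 'cx': 321.3008829133861, 'cy': 241.89214769088287, 'camera_from_world': array([[ 4.93748232e-01, -8.69561595e-01,  8.67847391e-03,
        -2.64353120e+02],
       [ 4.63971425e-01,  2.71863328e-01,  8.43101920e-01,
        -3.05083476e+02],
       [-7.35488409e-01, -4.12253519e-01,  5.37683770e-01,
        -8.90843355e+02],
       [ 0.00000000e+00,  0.00000000e+00,  0.00000000e+00,
         1.00000000e+00]])}
top {'fx': 538.4329549871494, 'fy': 538.4329549871494, 'cx': 330.2134722619213, 'cy': 236.24655935138276, 'camera_from_world': array([[-4.23674377e-02, -9.99072510e-01,  7.68895417e-03,
         2.00823592e+01],
       [ 9.76005894e-01, -3.97416263e-02,  2.14086660e-01,
        -5.29247878e+02],
       [-2.13582526e-01,  1.65747678e-02,  9.76784409e-01,
        -1.33778942e+03],
       [ 0.00000000e+00,  0.00000000e+00,  0.00000000e+00,
         1.00000000e+00]])}
```

View pics/top0.png

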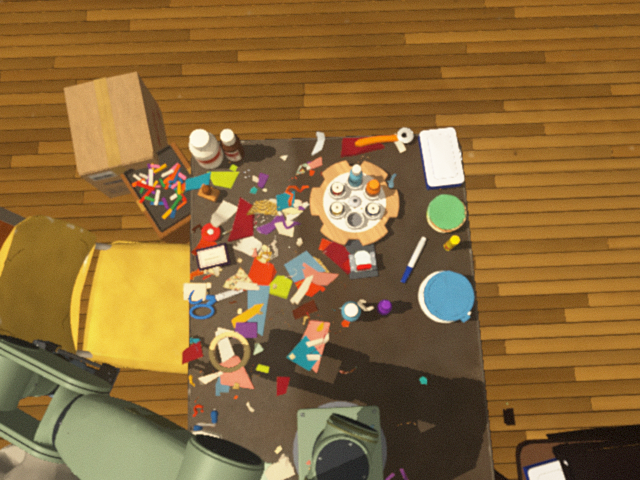

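View pics/scene0.png

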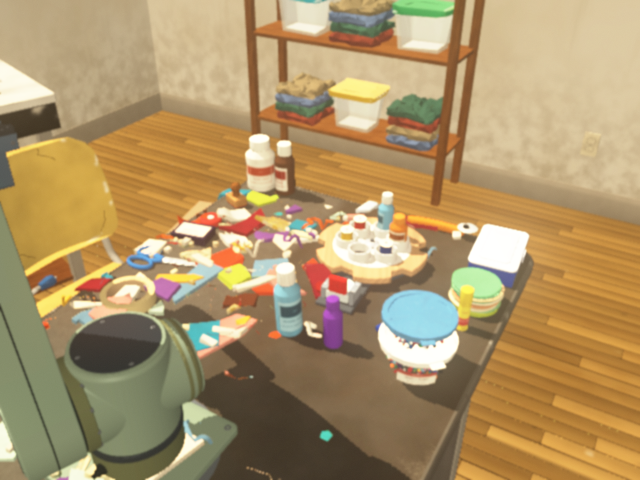

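The sky bottle is on the turntable at top px (356,172), which is the back. The empty well is near the front at (354,220) and the bolt and tab are at (362,262). A larger blue bottle and a purple one stand in front as decoys.

```bash
cat >h.py <<'E'
from workcell import env
import cv2, numpy as np
def ray(n,u,v,z,m=None):
    m=m or env.camera_model(n);T=np.array(m["camera_from_world"]);R=T[:3,:3];c=-R.T@T[:3,3]
    d=R.T@np.array([(u-m["cx"])/m["fx"],-(v-m["cy"])/m["fy"],-1.])
    return c+d*(z-c[2])/d[2]
def proj(n,p,m=None):
    m=m or env.camera_model(n);T=np.array(m["camera_from_world"]);q=T[:3,:3]@np.asarray(p,float)+T[:3,3]
    return m["cx"]-m["fx"]*q[0]/q[2], m["cy"]+m["fy"]*q[1]/q[2]
E
python3 - <<'E'
from h import *
f=cv2.imread("pics/top0.png")
c=f[140:290,290:490];cv2.imwrite("pics/c1.png",cv2.resize(c,None,fx=4,fy=4,interpolation=cv2.INTER_CUBIC))
hsv=cv2.cvtColor(f,cv2.COLOR_BGR2HSV)
print(hsv[200,316],hsv[235,340],hsv[205,393],hsv[262,362],hsv[172,356])
for u,v,z in[(350,311,150),(384,307,100),(356,203,30),(362,262,60),(410,260,10),(452,242,80),(446,297,150),(335,255,10)]:print(u,v,ray("top",u,v,z).round())
E
```

```text
[ 17 139 235] [ 18 139 239] [ 17 138 238] [ 38  12 249] [ 23  38 252]
350 311 [328. -39. 150.]
384 307 [ 338. -125.  100.]
356 203 [624. -75.  30.]
362 262 [458. -80.  60.]
410 260 [ 467. -212.   10.]
452 242 [ 497. -311.   80.]
446 297 [ 352. -267.  150.]
335 255 [488. -13.  10.]
```

View pics/c1.png

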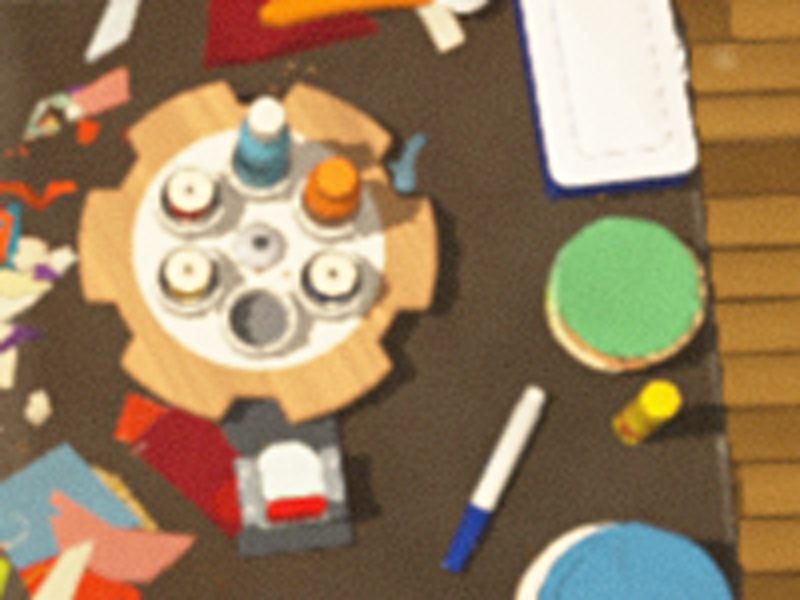

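The crop shows the bottle well almost straight back at crop (264,180), with a notch behind it at (262,90). The empty well's notch is near the front at (255,405), slightly left of the bolt. The red tab is at crop (296,507).

```bash
python3 - <<'E'
from h import *
from scipy.optimize import least_squares
f=cv2.imread("pics/top0.png");hsv=cv2.cvtColor(f,cv2.COLOR_BGR2HSV)
m=cv2.inRange(hsv,(10,90,140),(25,180,255));roi=np.zeros_like(m);roi[155:250,305:403]=255;m&=roi
m=cv2.morphologyEx(m,cv2.MORPH_OPEN,np.ones((3,3)))
n,l,s,_=cv2.connectedComponentsWithStats(m);
cs=np.vstack([np.argwhere(l==i)[:,::-1] for i in range(1,n) if s[i,4]>60])
mm=np.zeros_like(m);mm[cs[:,1],cs[:,0]]=255
pts=np.vstack([c[:,0] for c in cv2.findContours(mm,cv2.RETR_EXTERNAL,cv2.CHAIN_APPROX_NONE)[0]])
P=np.array([ray("top",u,v,30)[:2] for u,v in pts])
# fit circle R=120 to outermost points by angle
c=np.array([624,-75.])
for _ in range(6):
    d=P-c;r=np.hypot(*d.T);S=P[(r>112)&(r<128)]
    c=least_squares(lambda c:np.hypot(*(S-c).T)-119.5,c,loss='soft_l1').x
d=P-c;r=np.hypot(*d.T);a=np.degrees(np.arctan2(d[:,1],d[:,0]))
print("centre",c,len(S),"rms",np.std(np.hypot(*(S-c).T)))
# disc phase mod 60: notch points
k=(r>98)&(r<114)
ph=np.angle(np.mean(np.exp(1j*np.radians(a[k]*6))));print("notch phase mod60",np.degrees(ph)/6, k.sum(), sorted(a[k].round().astype(int)))
red=cv2.inRange(hsv,(0,170,150),(6,255,255))|cv2.inRange(hsv,(174,170,150),(180,255,255))
roi[:]=0;roi[262:272,355:374]=255
q=np.argwhere(red&roi)[:,::-1];print(q.min(0),q.max(0),q.mean(0))
for u,v,z in[(q[:,0].mean(),q[:,1].mean(),55),(q[:,0].mean(),q[:,1].min()-.5,62)]:
    p=ray("top",u,v,z)[:2];e=p-c;print(p,"dist",np.hypot(*e),"ang",np.degrees(np.arctan2(e[1],e[0])))
# bottle cap, orange cap
for u,v,z in[(290+267/4,140+117/4,117),(290+336/4,140+175/4,92),(290+262/4,140+318/4,40)]:
    e=ray("top",u,v,z)[:2]-c;print(np.hypot(*e),np.degrees(np.arctan2(e[1],e[0])))
# rails/tongue front corners from crop
for x,y,z in[(243,555,8),(352,540,8),(240,450,35),(245,525,35),(340,440,35),(346,515,35)]:
    print(x,y,(ray("top",290+x/4,140+y/4,z)[:2]).round(1))
E
```

```text
centre [627.63575817 -69.39443571] 184 rms 1.9976135974548022
notch phase mod60 -3.5001973238976327 109 [np.int64(-180), np.int64(-178), np.int64(-177), np.int64(-175), np.int64(-174), np.int64(-174), np.int64(-134), np.int64(-133), np.int64(-133), np.int64(-132), np.int64(-131), np.int64(-130), np.int64(-128), np.int64(-126), np.int64(-124), np.int64(-122), np.int64(-121), np.int64(-119), np.int64(-117), np.int64(-115), np.int64(-114), np.int64(-114), np.int64(-113), np.int64(-79), np.int64(-78), np.int64(-77), np.int64(-76), np.int64(-76), np.int64(-76), np.int64(-75), np.int64(-74), np.int64(-73), np.int64(-71), np.int64(-69), np.int64(-66), np.int64(-64), np.int64(-63), np.int64(-61), np.int64(-59), np.int64(-57), np.int64(-56), np.int64(-55), np.int64(-54), np.int64(-54), np.int64(-54), np.int64(-53), np.int64(-52), np.int64(-50), np.int64(-48), np.int64(-47), np.int64(-46), np.int64(-45), np.int64(-15), np.int64(-14), np.int64(-14), np.int64(-14), np.int64(-13), np.int64(1), np.int64(1), np.int64(3), np.int64(4), np.int64(5), np.int64(5), np.int64(6), np.int64(46), np.int64(46)
[... 381 characters left out ...]
nt64(121), np.int64(123), np.int64(124), np.int64(125), np.int64(126), np.int64(126), np.int64(166), np.int64(167), np.int64(167), np.int64(169), np.int64(170), np.int64(171), np.int64(173), np.int64(174), np.int64(176), np.int64(177), np.int64(179)]
[357 264] [370 269] [363.41269841 266.68253968]
[446.81254675 -83.64653259] dist 181.38400164596257 ang -175.49338647056035
[453.91905167 -83.56563145] dist 174.29376610825236 ang -175.33633937047776
61.100119595018846 -6.076457549398219
58.17171605627294 -60.7668861533243
51.71607745229097 -178.33050600543623
243 555 [423.4 -52.1]
352 540 [ 430.4 -124.6]
240 450 [488.9 -52.2]
245 525 [439.3 -52.9]
340 440 [ 492.9 -118. ]
346 515 [ 443.1 -118.9]
```

```bash
python3 -m jog '{"jaw":[0,0,0,0,0,0,0,0,0,0],"slide":[[0,0,0],[0,0,0],[0,0,0],[0,0,0],[0,0,0],[0,0,0],[-0.95,0.16,0],[-0.95,0.16,0],[-0.95,0.16,0],[-0.95,0.16,0]],"spin":[0.85,0.85,0.85,0.85,0.85,0.85,0,0,0,0]}'
```

```text
time_s: 1.1
ee_pos: [288.3, 437.1, 213.5]
ee_rot: [-180.0, 0.0, 116.8]
force: [0.5, 0.6, -0.3]
gripper_width: 13.8
gripper_force: 0.0
```

```bash
python3 -m jog '{"jaw":[0,0,0,0,0,0,0,0,0,0],"slide":[[-0.95,0.16,0],[-0.95,0.16,0],[-0.95,0.16,0],[-0.95,0.16,0],[-0.95,0.16,0],[-0.95,0.16,0],[-0.95,0.16,0],[-0.95,0.16,0],[-0.95,0.16,0],[0,0,0]],"spin":[0,0,0,0,0,0,0,0,0,0]}'; cat > tgt.py <<'E'
import sys
from h import *
C=np.array([627.5,-69.6])
def rel():
    s=env.state();p=s["ee_pos"];e=p[:2]-C
    print("t",s["time_s"],"pos",p.round(1),"rot",s["ee_rot"].round(1),"r",np.hypot(*e).round(1),"ang",np.degrees(np.arctan2(e[1],e[0])).round(2),"F",s["force"].round(1),"q6",s["qpos"][5].round(1))
    return s
if __name__=="__main__":
    s=rel();x,y,z=map(float,sys.argv[1:4]);w=np.radians(s["ee_rot"][2]);d=np.array([x,y])-s["ee_pos"][:2]
    print("tool dx dy dz units",((d@[np.cos(w),np.sin(w)])/30).round(2),((d@[np.sin(w),-np.cos(w)])/30).round(2),round((s["ee_pos"][2]-z)/30,2))
E
python3 tgt.py 558.4 69.1 60
```

```text
time_s: 2.1
ee_pos: [443.4, 226.4, 213.5]
ee_rot: [-180.0, 0.1, 116.6]
force: [-0.8, 0.6, -0.3]
gripper_width: 0.4
gripper_force: 0.0
t 2.1 pos [443.4 226.4 213.5] rot [-1.800e+02  1.000e-01  1.166e+02] r 348.6 ang 121.88 F [-0.8  0.6 -0.3] q6 -0.8
tool dx dy dz units -6.4 1.08 5.12
```

```bash
python3 -m jog '{"jaw":[0,0,0,0,0,0,0,0,0,0],"slide":[[-0.8,0.13,0.5],[-0.8,0.13,0.5],[-0.8,0.13,0.5],[-0.8,0.14,0.5],[-0.8,0.14,0.5],[-0.8,0.14,0.5],[-0.8,0.14,0.5],[-0.8,0.14,0.5],[0,0,0.5],[0,0,0]],"spin":[0,0,0,0,0,0,0,0,0,0]}'; python3 - <<'E'
from tgt import *
rel()
for n in("top","wrist"):
    f=env.grab_frame(n)[:,:,::-1]
    if n=="top": f=cv2.resize(f[130:300,280:480],None,fx=3,fy=3,interpolation=cv2.INTER_CUBIC)
    cv2.imwrite(f"pics/{n}1.png",f)
E
```

```text
time_s: 3.1
ee_pos: [555.9, 71.9, 76.6]
ee_rot: [-179.7, -0.1, 116.7]
force: [-0.3, 1.0, -0.0]
gripper_width: 0.4
gripper_force: 0.0
t 3.1 pos [555.9  71.9  76.6] rot [-1.797e+02 -1.000e-01  1.167e+02] r 158.6 ang 116.84 F [-0.3  1.  -0. ] q6 -20.5
```

View pics/wrist1.png

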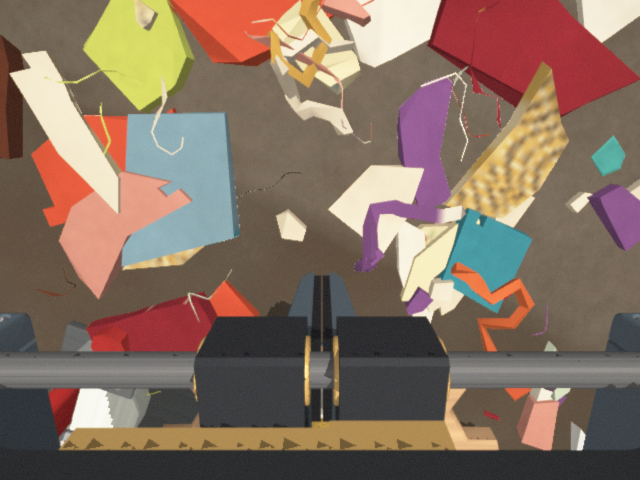

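The wrist view faces outward. It shows only flat paper under the fingertip at (320,280), so it is clear to go down. I then slide into the notch.

```bash
python3 -m jog '{"jaw":[0,0,0,0,0,0,0,0,0,0],"slide":[[0,0,0.5],[0,0,0.5],[0,0,0.5],[0,0,0.44],[0,0,0],[-0.25,0,0],[-0.25,0,0],[-0.25,0,0],[-0.25,0,0],[0,0,0]],"spin":[0,0,0,0,0,0,0,0,0,0]}';python3 - <<'E'
from tgt import *
rel()
E
```

```text
time_s: 4.2
ee_pos: [572.1, 44.1, 21.1]
ee_rot: [179.9, 0.0, 116.7]
force: [0.2, 0.7, 0.4]
gripper_width: 0.2
gripper_force: 0.0
t 4.2 pos [572.1  44.1  21.1] rot [179.9   0.  116.7] r 126.5 ang 115.99 F [0.2 0.7 0.4] q6 -23.4
```

```bash
python3 -m jog '{"jaw":[0,0,0,0,0,0,0,0,0,0],"slide":[[-0.06,0,0.1],[-0.004,0.09,0],[-0.004,0.145,0],[-0.008,0.218,0],[-0.016,0.363,0],[-0.016,0.363,0],[-0.016,0.363,0],[-0.016,0.363,0],[-0.016,0.363,0],[-0.016,0.363,0]],"spin":[0,0.15,0.25,0.375,0.625,0.625,0.625,0.625,0.625,0.625]}';python3 - <<'E'
from tgt import *
rel()
f=env.grab_frame("top")[:,:,::-1]
cv2.imwrite("pics/top2.png",cv2.resize(f[130:300,280:480],None,fx=3,fy=3,interpolation=cv2.INTER_CUBIC))
E
```

```text
time_s: 5.2
ee_pos: [648.8, 56.3, 17.5]
ee_rot: [-179.9, -0.1, 80.3]
force: [-1.3, 2.2, -0.0]
gripper_width: 0.4
gripper_force: 1.0
t 5.2 pos [648.8  56.3  17.5] rot [-1.799e+02 -1.000e-01  8.030e+01] r 127.6 ang 80.41 F [-1.3  2.2 -0. ] q6 13.5
```

View pics/top2.png

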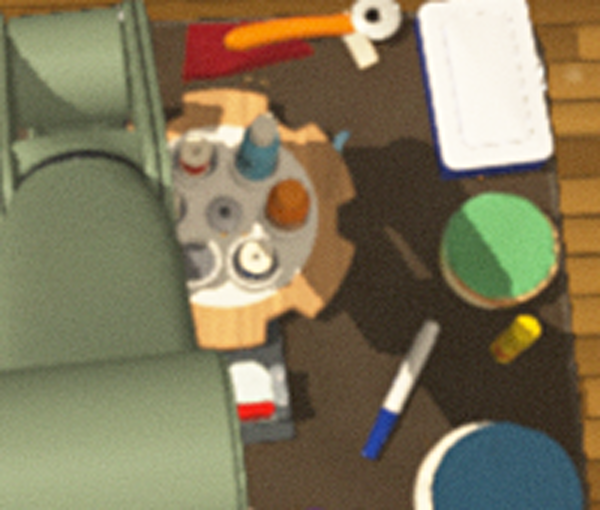

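The disc is turning clockwise with the finger: the sky bottle is now at crop (260,150) and orange at (288,203). I continue.

```bash
python3 -m jog '{"jaw":[0,0,0,0,0,0,0,0,0,0],"slide":[[-0.026,0.363,0],[-0.026,0.363,0],[-0.026,0.363,0],[-0.026,0.363,0],[-0.026,0.363,0],[-0.026,0.363,0],[-0.026,0.363,0],[-0.026,0.363,0],[-0.026,0.363,0],[-0.026,0.363,0]],"spin":[0.625,0.625,0.625,0.625,0.625,0.625,0.625,0.625,0.625,0.625]}';python3 - <<'E'
from tgt import *
rel()
E
```

```text
time_s: 6.25
ee_pos: [735.4, -6.1, 17.7]
ee_rot: [-180.0, -0.1, 30.4]
force: [2.1, 3.3, -0.0]
gripper_width: 0.6
gripper_force: 1.1
t 6.25 pos [735.4  -6.1  17.7] rot [-1.80e+02 -1.00e-01  3.04e+01] r 125.2 ang 30.5 F [ 2.1  3.3 -0. ] q6 58.1
```

```bash
python3 -m jog '{"jaw":[0,0,0,0,0,0,0,0,0,0],"slide":[[-0.02,0.363,0],[-0.02,0.363,0],[-0.02,0.363,0],[-0.02,0.363,0],[-0.02,0.363,0],[-0.02,0.363,0],[-0.02,0.363,0],[-0.02,0.363,0],[-0.02,0.363,0],[-0.02,0.363,0]],"spin":[0.625,0.625,0.625,0.625,0.625,0.625,0.625,0.625,0.625,0.625]}';python3 - <<'E'
from tgt import *
rel()
f=env.grab_frame("top")[:,:,::-1]
cv2.imwrite("pics/top3.png",cv2.resize(f[130:300,280:480],None,fx=3,fy=3,interpolation=cv2.INTER_CUBIC))
E
```

```text
time_s: 7.25
ee_pos: [743.8, -112.1, 17.6]
ee_rot: [-179.9, -0.0, -19.6]
force: [0.9, 1.4, 0.1]
gripper_width: 0.6
gripper_force: 0.7
t 7.25 pos [ 743.8 -112.1   17.6] rot [-179.9   -0.   -19.6] r 123.8 ang -20.08 F [0.9 1.4 0.1] q6 100.1
```

View pics/top3.png

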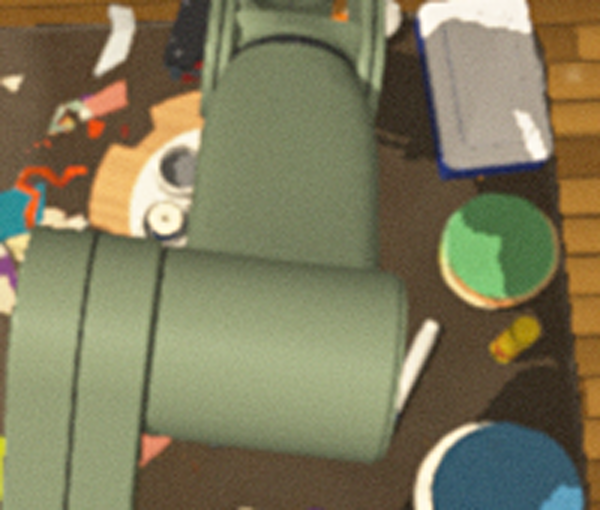

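The arm hides the disc's centre, but the empty well at crop (180,165) has moved round to the back-left as expected. About 37° remain.

```bash
python3 -m jog '{"jaw":[0,0,0,0,0,0,0,0,0,0],"slide":[[-0.016,0.363,0],[-0.016,0.363,0],[-0.016,0.363,0],[-0.016,0.363,0],[-0.016,0.363,0],[-0.016,0.363,0],[-0.008,0.218,0],[-0.008,0.218,0],[-0.004,0.07,0],[0,0,0]],"spin":[0.625,0.625,0.625,0.625,0.625,0.625,0.375,0.375,0.12,0]}';python3 - <<'E'
from tgt import *
rel()
E
```

```text
time_s: 8.3
ee_pos: [694.3, -174.5, 17.7]
ee_rot: [180.0, 0.0, -56.3]
force: [-0.3, 0.2, -0.1]
gripper_width: 0.4
gripper_force: 0.0
t 8.3 pos [ 694.3 -174.5   17.7] rot [180.    0.  -56.3] r 124.4 ang -57.5 F [-0.3  0.2 -0.1] q6 131.3
```

```bash
python3 -m jog '{"jaw":[0,0,0,0,0,0,0,0,0,0],"slide":[[0,-0.1,0],[0.4,0,0],[0.6,0,0],[0.6,0,0],[0,0,-1],[0,0,-1],[0,0,-1],[0,0,-1],[0,0,-1],[0,0,-1]],"spin":[0,0,0,0,0,0,0,0,0,0]}'
python3 -m jog '{"jaw":[0,0,0,0,0,0,0,0,0,0],"slide":[[0,0,-0.5],[0,0,0],[0,0,0],[0,0,0],[0,0,0],[0,0,0],[0,0,0],[0,0,0],[0,0,0],[0,0,0]],"spin":[0,-0.85,-0.85,-0.85,-0.85,-0.85,-0.85,-0.85,-0.85,-0.85]}'
python3 - <<'E'
from tgt import *
rel()
f=env.grab_frame("top")[:,:,::-1]
cv2.imwrite("pics/top4f.png",f)
cv2.imwrite("pics/top4.png",cv2.resize(f[130:330,280:480],None,fx=3,fy=3,interpolation=cv2.INTER_CUBIC))
f=env.grab_frame("scene")[:,:,::-1];cv2.imwrite("pics/scene4.png",f)
E
```

```text
time_s: 9.3
ee_pos: [724.1, -213.7, 199.0]
ee_rot: [-180.0, -0.0, -56.4]
force: [0.8, -0.1, 0.1]
gripper_width: 0.6
gripper_force: 0.0
time_s: 10.3
ee_pos: [724.2, -213.7, 212.6]
ee_rot: [180.0, -0.0, 5.1]
force: [0.0, 0.1, 0.2]
gripper_width: 0.6
gripper_force: 0.0
t 10.3 pos [ 724.2 -213.7  212.6] rot [180.   -0.    5.1] r 173.5 ang -56.13 F [0.  0.1 0.2] q6 67.6
```

View pics/top4.png

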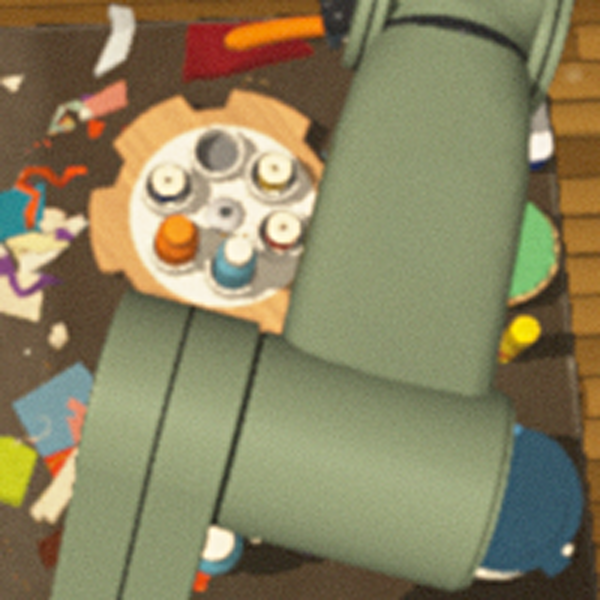

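The sky bottle is now at the front (cap at crop (238,248)). The empty well is at the back (219,152). I measure the notch phase from the visible rim.

```bash
python3 - <<'E'
from h import *
f=cv2.imread("pics/top4f.png");hsv=cv2.cvtColor(f,cv2.COLOR_BGR2HSV)
m=cv2.inRange(hsv,(10,90,110),(25,190,255));roi=np.zeros_like(m);roi[157:250,305:385]=255;m&=roi
m=cv2.morphologyEx(m,cv2.MORPH_OPEN,np.ones((3,3)))
C=np.array([627.5,-69.6])
a=[]
q=np.argwhere(m)[:,::-1];P=np.array([ray("top",u,v,30)[:2] for u,v in q])-C
r=np.hypot(*P.T);t=np.degrees(np.arctan2(P[:,1],P[:,0]))%360
k=(r>104)&(r<117);h,_=np.histogram(t[k],np.arange(0,361,3));print([(3*i,int(x)) for i,x in enumerate(h)])
for u,v,z in[(280+219/3,130+152/3,52),(280+240/3,130+247/3,131),(280+179/3,130+228/3,106)]:
    e=ray("top",u,v,z)[:2]-C;print(np.hypot(*e).round(1),(np.degrees(np.arctan2(e[1],e[0]))%360).round(1))
# decoy bottles from scene+top: rays
for n,u,v in[("scene",286,270),("scene",333,300)]:
    print([ray(n,u,v,z).round() for z in(80,120,160)])
for u,v in[(350,311),(384,307)]: print([ray("top",u,v,z).round() for z in(80,120,160)])
E
```

```text
[(0, 0), (3, 0), (6, 0), (9, 1), (12, 6), (15, 9), (18, 10), (21, 9), (24, 10), (27, 11), (30, 9), (33, 8), (36, 10), (39, 11), (42, 9), (45, 11), (48, 11), (51, 8), (54, 8), (57, 1), (60, 0), (63, 0), (66, 0), (69, 0), (72, 8), (75, 10), (78, 11), (81, 11), (84, 10), (87, 10), (90, 10), (93, 10), (96, 11), (99, 10), (102, 11), (105, 10), (108, 9), (111, 10), (114, 9), (117, 0), (120, 0), (123, 0), (126, 0), (129, 0), (132, 0), (135, 0), (138, 0), (141, 0), (144, 0), (147, 0), (150, 0), (153, 0), (156, 0), (159, 0), (162, 0), (165, 0), (168, 0), (171, 0), (174, 0), (177, 0), (180, 0), (183, 0), (186, 0), (189, 0), (192, 2), (195, 7), (198, 9), (201, 10), (204, 8), (207, 3), (210, 0), (213, 0), (216, 0), (219, 0), (222, 0), (225, 0), (228, 0), (231, 0), (234, 0), (237, 0), (240, 0), (243, 0), (246, 0), (249, 0), (252, 0), (255, 0), (258, 0), (261, 0), (264, 0), (267, 0), (270, 0), (273, 0), (276, 0), (279, 0), (282, 0), (285, 0), (288, 0), (291, 0), (294, 0), (297, 0), (300, 0), (303, 0), (306, 0), (309, 1), (312, 5), (315, 11), (318, 9), (321, 10), (324, 9), (327, 10), (330, 11), (333, 9), (336, 11), (339, 8), (342, 10), (345, 8), (348, 11), (351, 12), (354, 5), (357, 2)]
52.1 0.6
56.9 187.4
51.8 127.1
[array([399.,  -1.,  80.]), array([352., -32., 120.]), array([304., -63., 160.])]
[array([ 364., -120.,   80.]), array([ 319., -144.,  120.]), array([ 273., -168.,  160.])]
[array([334., -42.,  80.]), array([331., -41., 120.]), array([327., -39., 160.])]
[array([ 340., -127.,   80.]), array([ 337., -123.,  120.]), array([ 333., -118.,  160.])]
```

The notch phase is 184.5° against a front line of about 185°, so it is aligned. Next I go to the tab.

```bash
python3 -m jog '{"jaw":[0,0,0,0,0,0,0,0,0,0],"slide":[[-0.985,-0.508,0],[-0.985,-0.508,0],[-0.985,-0.508,0],[-0.985,-0.508,0],[-0.985,-0.508,0],[-0.985,-0.508,0],[-0.985,-0.508,0],[-0.985,-0.508,0],[-0.985,-0.508,0],[-0.985,-0.508,0]],"spin":[0,0,0,0,0,0,0,0,0,0]}'
python3 -m jog '{"jaw":[0,0],"slide":[[0,0,0],[0,0,0]],"spin":[0,0]}'
python3 tgt.py 416.3 -88.1 45
```

```text
time_s: 11.4
ee_pos: [415.7, -85.7, 213.0]
ee_rot: [180.0, -0.0, 4.6]
force: [0.3, -0.6, -0.3]
gripper_width: 0.2
gripper_force: 0.0
time_s: 11.6
ee_pos: [417.0, -86.1, 213.5]
ee_rot: [180.0, -0.1, 4.7]
force: [0.7, -0.4, -0.7]
gripper_width: 0.4
gripper_force: 0.0
t 11.6 pos [417.  -86.1 213.5] rot [ 1.8e+02 -1.0e-01  4.7e+00] r 211.1 ang -175.52 F [ 0.7 -0.4 -0.7] q6 72.1
tool dx dy dz units -0.03 0.06 5.62
```

```bash
python3 -m jog '{"jaw":[0,0,0,0,0,0,0,0,0,0],"slide":[[-0.03,0.05,0.7],[0,0,0.7],[0,0,0.7],[0,0,0.7],[0,0,0.7],[0,0,0.7],[0,0,0.7],[0,0,0.7],[0,0,0],[0,0,0]],"spin":[0,0,0,0,0,0,0,0,0,0]}'
python3 -m jog '{"jaw":[0,0,0,0,0,0,0,0,0,0],"slide":[[0.12,0,0],[0.12,0,0],[0.12,0,0],[0.12,0,0],[0.12,0,0],[0.12,0,0],[0.12,0,0],[0.12,0,0],[0.12,0,0],[0,0,0]],"spin":[0,0,0,0,0,0,0,0,0,0]}'
python3 -c "
from tgt import *
rel()"
```

```text
time_s: 12.6
ee_pos: [416.9, -87.9, 44.7]
ee_rot: [-180.0, -0.0, 4.7]
force: [-0.1, 0.1, -0.5]
gripper_width: 0.6
gripper_force: 0.0
time_s: 13.6
ee_pos: [448.9, -84.7, 44.7]
ee_rot: [180.0, -0.1, 4.8]
force: [-0.4, 0.4, -0.0]
gripper_width: 0.6
gripper_force: 0.0
t 13.6 pos [448.9 -84.7  44.7] rot [ 1.8e+02 -1.0e-01  4.8e+00] r 179.2 ang -175.17 F [-0.4  0.4 -0. ] q6 73.0
```

```bash
python3 -m jog '{"jaw":[0,0,0,0,0,0],"slide":[[0.08,0,0],[0.08,0,0],[0.06,0,0],[0.05,0,0],[0,0,0],[0,0,0]],"spin":[0,0,0,0,0,0]}'
python3 -c "
from tgt import *
rel()"
```

```text
time_s: 14.2
ee_pos: [456.4, -84.1, 44.7]
ee_rot: [-180.0, -0.0, 4.8]
force: [-0.1, 0.3, -0.1]
gripper_width: 0.3
gripper_force: 0.2
t 14.2 pos [456.4 -84.1  44.7] rot [-180.    -0.     4.8] r 171.8 ang -175.17 F [-0.1  0.3 -0.1] q6 73.3
```

```bash
for i in 1; do python3 -m jog '{"jaw":[0,0,0],"slide":[[0.06,0,0],[0.06,0,0],[0.05,0,0]],"spin":[0,0,0]}'; done
python3 -m jog '{"jaw":[0,0],"slide":[[0.06,0,0],[0.04,0,0]],"spin":[0,0]}'
python3 - <<'E'
from tgt import *
rel()
f=env.grab_frame("scene")[:,:,::-1]
cv2.imwrite("pics/scene5.png",cv2.resize(f[170:350,260:460],None,fx=3,fy=3,interpolation=cv2.INTER_CUBIC))
E
```

```text
time_s: 14.5
ee_pos: [458.6, -83.8, 44.6]
ee_rot: [-180.0, 0.3, 4.8]
force: [-10.2, -3.6, 8.2]
gripper_width: 0.4
gripper_force: 4.9
time_s: 14.7
ee_pos: [458.7, -83.6, 44.5]
ee_rot: [-180.0, 0.7, 4.9]
force: [-14.9, -4.4, 13.2]
gripper_width: 0.6
gripper_force: 7.9
t 14.7 pos [458.7 -83.6  44.5] rot [-180.     0.7    4.9] r 169.4 ang -175.25 F [-14.9  -4.4  13.2] q6 73.6
```

View pics/scene5.png

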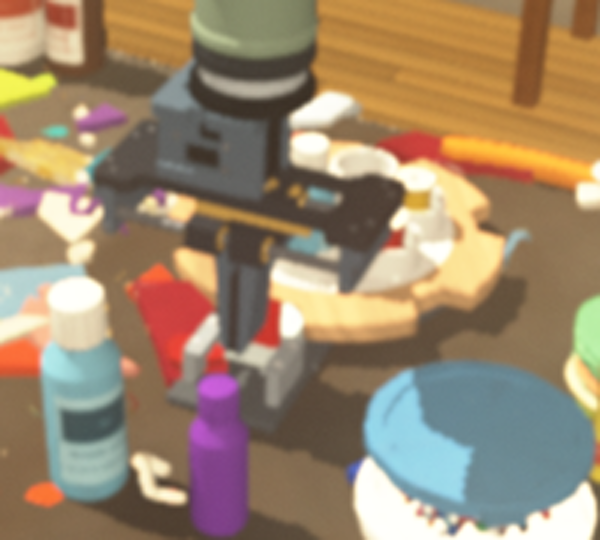

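The force jumped to 15 N with the fingertip at r≈169, which puts the tab face near 154, so the bolt is at its home stop. The finger is against the tab at crop (240,320). I back off and verify.

```bash
python3 -m jog '{"jaw":[0,0,0,0,0,0,0,0,0,0],"slide":[[-0.2,0,0],[-0.4,0,0],[-0.4,0,0],[-0.3,0,0],[0,0,-1],[0,0,-1],[0,0,-1],[0,0,-1],[0,0,-1],[0,0,-0.5]],"spin":[0,0,0,0,0,0,0,0,0,0]}'
python3 -m jog '{"jaw":[0,0,0,0,0,0,0,0,0,0],"slide":[[0,-1,0],[0,-1,0],[0,-1,0],[0,-1,0],[0,-1,0],[0,-1,0],[0,-1,0],[0,-1,0],[0,-1,0],[0,0,0]],"spin":[0,0,0,0,0,0,0,0,0,0]}'
python3 - <<'E'
from tgt import *
rel()
f=env.grab_frame("top")[:,:,::-1].copy()
cv2.imwrite("pics/top6.png",cv2.resize(f[140:290,290:490],None,fx=4,fy=4,interpolation=cv2.INTER_CUBIC))
hsv=cv2.cvtColor(f,cv2.COLOR_BGR2HSV)
red=cv2.inRange(hsv,(0,170,150),(6,255,255))|cv2.inRange(hsv,(174,170,150),(180,255,255))
red[:, :355]=0;red[:,374:]=0;red[:247]=0;red[275:]=0
q=np.argwhere(red)[:,::-1];e=ray("top",*q.mean(0),55)[:2]-C;print(q.min(0),q.max(0),"tab",np.hypot(*e),np.degrees(np.arctan2(e[1],e[0])))
E
```

```text
time_s: 15.75
ee_pos: [426.0, -86.9, 212.3]
ee_rot: [179.9, -0.3, 4.8]
force: [-0.0, 0.0, -0.0]
gripper_width: 0.3
gripper_force: 0.0
time_s: 16.75
ee_pos: [402.2, 184.8, 209.7]
ee_rot: [-179.9, -0.0, 5.0]
force: [-0.1, -0.1, -0.3]
gripper_width: 0.5
gripper_force: 0.0
t 16.75 pos [402.2 184.8 209.7] rot [-179.9   -0.     5. ] r 339.8 ang 131.52 F [-0.1 -0.1 -0.3] q6 108.1
[355 252] [369 263] tab 150.6183057361216 -175.79368590246173
```

View pics/top6.png

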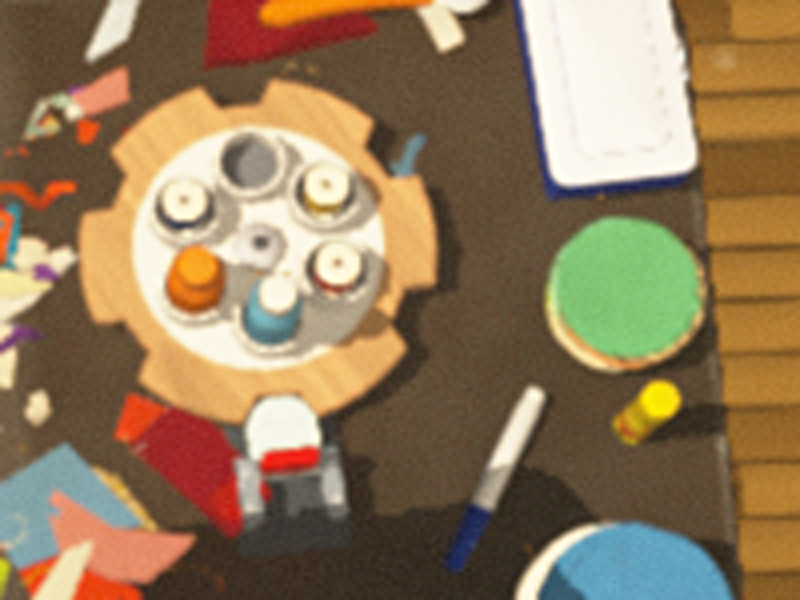

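The bolt nose sits in the notch at crop (283,415). The tab is at (290,458), having moved about 31 mm to its stop. The sky bottle is at the front and everything is still standing.

```bash
python3 -c "
from workcell import env
print(env.job_done())"
```

```text
the job is handed in; nothing more can be done
None
```

I turned the turntable until the sky-blue bottle stood at the front, pushed the bolt to its hard stop so its nose sits in the notch, and handed the job in at about 17 s; no verdict came back.

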